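# Swing the melted raclette out over the plate and turn the heater down

### The arm

A 6-joint arm with a two-finger parallel gripper is mounted at the origin on the work surface. World frame = base frame: x ahead of the robot, y to its left, z up, the work surface at z = 0. Lengths are in mm, angles in rad, forces in N, time in s.
With the tool pointing down it reaches from about 275 to 750 mm from the base axis. Payload 10.2 kg.
Tool frame: the origin (TCP) lies midway between the tips of the shut fingers; the grasp point (between the pads) lies 19 mm behind it; z points along the fingers, y is the line along which they close (so a half turn about z gives the same grasp; the last joint's range is limited). The gripper opens to 85 mm and grips with 20 to 120 N. Pads are 22 mm wide; open, the fingers measure 114 mm over their backs; the gripper's body (76 mm by 85 mm) begins 54 mm behind the grasp point. The pads swing forward as they close: fully open they stand 13 mm farther back than shut.
Start: joints at [-1.461, 0.313, 1.498, -0, 1.331, -0.223], TCP at [171.5, -496.205, 231.294] pointing down, gripper open.
Joint ranges: [-2.94, 2.94], [-0.97, 2.17], [0.19, 2.56], [-1.23, 4.37], [0.02, 3.11], [-2.88, 2.88]. Speed limits (rad/s): [2.39, 2.39, 3.01, 3.14, 3.14, 3.14].

### API

Orientations are given as a unit quaternion [w, x, y, z].
In Python, from rig import ctrl gives the robot as it stands.
- The arm moves only by the tool send_rows, never from a script. Its argument "targets" is a list of rows, each a list of 7 numbers: the closure, from -1 (fully open) to 1 (shut), so that 0 is half open, then the shift along the tool's x, y, z in m, then the turn, a rotation vector about the tool's x, y, z in rad. In form: [[claw, dx, dy, dz, ax, ay, az], ...]. A call has exactly 10 rows; each row shifts and turns the commanded pose from where the row before left it, along the tool's axes as they then stand; what a row does not reach is not made up. A row lasts 1/8 s, in which the tool goes at most 62.5 mm and 10.7 degrees, less where a joint would pass 70% of its speed; a pose out of reach is approached as far as the arm can. A call with a gripper value outside its range is refused whole. The fingers move at their own pace and stop on an object; "squeeze" is the grip in N (left out, the last holds). Time passes only in rows, so rows that do not move let the fingers close, or fill a call up. It gives the time, the measured TCP pose, the force, the opening and the grip force at its end, in the units of the state.
- ctrl.sense(): the state, without advancing time (a new reading comes with each control period).
- ctrl.capture(name): name is "side" or "top" or "wrist"; returns a dict with "img" (420x560x3 uint8, red, green, blue), "camera_matrix" (3x3 intrinsics, pixels), "R" (3x3) and "t" (3): a world point X has camera coordinates R X + t. Camera axes: x right, y down, z forward; pixel columns grow to the right and rows downward; lengths in mm; the calibration is good to about 2 mm. A picture is of the moment at which its call begins. There is no depth.
- ctrl.finish_job(): hands the job in; it is judged then, once.
Trained networks look in a picture, given as the dict that the camera call returned (one of the last four; its "shot" number tells which), for a name from the list of things; names that differ only in an ending like _2 or _b are one class to them, and where a whole thing is asked for, a point or a joint stands for the part that bears it (a point fixed in the world has none). Each returns a list of dicts, best first, with "score" (0 to 1); they miss things now and then, are a little off and sometimes report something else, mostly with a low value. They report only what shows in the picture. A call takes as long as a camera call. They do not tell look-alikes from the thing itself.
- ctrl.boxes_of(query, picture): "extent" ([left, top, width, height] in pixels, round what is visible of it).
- ctrl.landmark_of(query, picture): "point" ([column, row] in pixels: a listed point, or the origin of a listed thing).
The state is a dict: "time_s": time; "joints": joint angles; "dq": joint speeds; "tau": joint torques, N m; "eef_pos": TCP position; "ee_rot": TCP orientation; "force": force on the tool from outside, world axes, zero at the start; "wrist_torque": the same for the moment, N m; "grip_width": opening from 0.0 (shut) to 1.0 (fully open); "grip_force": force on a finger pad.
Only numpy, scipy, OpenCV 4.12 (cv2) and the standard library are available. Lean on these libraries where they do the work, as an engineer would, in place of code of your own. Each camera call takes 0.05 s, during which the arm holds its last target. There are 200 camera calls.

### The job

The raclette is melted: with one fingertip push the black handle so that the half wheel of cheese swings out from under the heater and stays over the middle of the empty white plate, then push the red heater lever round to the green low mark. Swing it smoothly, without a jerk; do not touch the cheese, its cradle or the hot heater hood, pick nothing up, and leave the plate and everything else on the table where it stands.

Things in the scene. Friction and masses are not known exactly. Their poses are not given: they have to be found in the camera images.
- melter: Fixed raclette melter, 440 x 240 x 313 high. Origin on the table under its vertical column (26 diameter), at the far end. Along its -x, towards the robot: heater hood, then a red control box (x -350 to -200, 150 wide, top 44 high). Column and box are joined by a spine 50 wide, 30 high; a cross foot 240 wide lies behind the column. +y is to the robot's left.
- hood: Steel heater hood of the melter, hot, do not touch. Origin as melter. Box 145 long (x -230 to -85 mm in the melter's frame), 100 wide, from 207 to 262 mm above the table. It does not turn.
- column (a point): Point on the column's axis, 125 mm above the table: the vertical axis about which the carriage swings.
- carriage (a joint): Swing angle of the cheese carriage about the column, rad. 0: under the hood, pointing along the melter's -x. Positive is anticlockwise from above: the handle goes to the robot's right (-y); negative: to the left (+y). Stops at +-1.35; starts near 0. Stiff pivot (about 1 N at the handle), stays where it is left.
- handle (a point): Middle of the carriage's black round handle: a level bar 83 long, 22 diameter, that points radially outwards from the column (263 to 346 mm from the column's axis); this point is 305 mm from that axis and 125 mm above the table. Pushed sideways it swings the carriage.
- cradle: Steel cradle with the half wheel of cheese, on the carriage's arm; do not touch. Cheese: half disc 160 across (radially), 65 thick, cut face up, 180 to 184 above the table. Origin under the cheese's middle, 160 from the column's axis, 100 above the table; its -x points outwards along the handle. Lowest swinging part: arm and sleeve, 65 above the table.
- heater_lever (a joint): Angle of the red heater lever, rad, anticlockwise from above positive. It points along the melter's +y (left) at 0 = off (white dot), at the green low mark at 0.6, at the robot (melter's -x) at 1.57, at the red full mark at 2.2. Stops at 0 and 2.4, no clicks; starts between 1.6 and 2.2. Light friction (about 1.3 N near its end), stays where it is left.
- lever_axis (a point): On the lever's vertical axis, 65 mm above the table, at half the lever's height; on the control box, 280 mm from the column, below where the handle starts.
- lever_tip (a point): Near the free end of the red lever, 46 mm from its axis and 65 mm above the table. The lever is a bar 14 wide and 24 high (53 to 77 mm above the table) that reaches 48 mm from the axis, with a white line along its top, on a round black hub 28 in diameter.
- low_mark (a point): The green dot (12 mm) on the black dial, 45 mm above the table, 58 mm from the lever's axis: low heat. The lever should point at it.
- plate: Empty white round plate, 160 diameter, 18 high, loose on the table beside the melter, to its left or right. Origin at the centre of its underside.
- gherkins: Blue bowl of gherkins, 110 diameter, 45 high, on the other side of the melter. Origin at the centre of its underside. Leave alone.
- glass: Small drinking glass, 56 diameter, 65 high. Origin at the centre of its underside. Leave alone.
- matches: Red and white matchbox, 56 x 36 x 16, origin at the centre of its underside. Leave alone.
- pepper_mill: Dark wooden pepper mill, 54 diameter, 137 high, origin at the centre of its underside. Leave alone.
- scraper: Cheese scraper, wooden handle and steel blade, 260 long along its x, 65 wide, 20 high, lying; origin under its middle. Leave alone.
- pan: Black raclette pan, 105 x 90 x 22 with a handle along its -x to 185 mm from its origin, 33 high; origin under the pan's middle. Leave alone.
Things that resemble listed ones, but are neither listed nor needed, are in the scene too. What is meant by the plate is not pink, and is the smaller of those in its own colour.

How it is judged (in metres and radians):
On the way, in this order (a step that is already met when the one before it is completed fails the run):
1. the cheese stands still over the middle of the empty plate (horizontal distance between cradle and plate below 0.035 m and velocity of joint carriage between -0.1 and 0.1 rad/s), for 0.3 s.
2. the heater lever points at the green low mark (value of joint heater_lever between 0.45 and 0.75 rad), for 0.2 s.
At the end, for the whole second after the job is handed in: The middle of the cheese is within 35 mm, seen from above, of the middle of the empty plate and at rest; the heater lever is at rest within 0.15 rad of the green low mark (joint value 0.45 to 0.75) (all of step 1 and all of step 2 and velocity of joint heater_lever between -0.1 and 0.1 rad/s); the robot touches nothing.
It fails at once if the robot touches the cheese or its cradle (contact force between any of the fingers, the arm and cradle above 0.5 N).
It fails at once if the robot touches the hot heater hood (contact force between any of the fingers, the arm and hood above 0.5 N).
It fails at once if the carriage is jerked (faster than 1.5 rad/s) (velocity of joint carriage above 1.5 rad/s or velocity of joint carriage below -1.5 rad/s).
It fails at once if the plate is shifted (15 mm) or lifted (distance of plate from where it was at the start of the episode above 0.015 m).
It fails at once if a bystander is shifted (15 mm), lifted or knocked over (distance of any of gherkins, glass, matches, pepper_mill, scraper, pan from where it was at the start of the episode above 0.015 m or angle between any of gherkins, glass, matches, pepper_mill, scraper, pan's own z axis and vertical above 0.3 rad).
It also fails if it takes over 64 s, if anything falls off the work surface, if the arm or the gripper's body presses on something with over 40 N, if the wrist force passes 120 N, or if a joint passes its speed limit or range.

## Working session

There is one attempt and no reset: what is moved stays moved. The work goes in short steps, Python scripts to look and compute and a tool call to move; the robot and the scene stay as the last step left them, time stands still between calls to the robot, and variables do not carry over. Pictures are saved under pics/ and viewed, at most 10 in all, crops included, and the job is handed in when it is done.

Besides the shell and the picture viewer there is one more tool, called after "Request:" as name(argument=value, ...), one argument or row to a line, values as JSON. send_rows: Moves the arm, as the interface text tells. Its arguments: {"type":"object","properties":{"targets":{"type":"array"},"squeeze":{"type":"number"}},"required":["targets"]}

```bash
mkdir -p pics; ls; cat > h.py <<'E'
import numpy as np, cv2
from rig import ctrl
def proj(c,X):
    p=c["camera_matrix"]@(np.array(c["R"])@np.array(X,float)+c["t"]); return p[:2]/p[2]
def atz(c,uv,z):
    R=np.array(c["R"]);C=-R.T@np.array(c["t"]);d=R.T@np.linalg.inv(c["camera_matrix"])@np.array([*uv,1.])
    return C+d*(z-C[2])/d[2]
def tri(obs):
    A=[];b=[]
    for c,uv in obs:
        R=np.array(c["R"]);C=-R.T@np.array(c["t"]);d=R.T@np.linalg.inv(c["camera_matrix"])@np.array([*uv,1.]);d/=np.linalg.norm(d)
        P=np.eye(3)-np.outer(d,d);A.append(P);b.append(P@C)
    return np.linalg.lstsq(np.vstack(A),np.hstack(b),rcond=None)[0]
def save(c,n): cv2.imwrite(f"pics/{n}.png",c["img"][:,:,::-1])
E
python3 - <<'E'
from h import *
cs={n:ctrl.capture(n) for n in("top","side")}
a=np.hstack([cs["top"]["img"],cs["side"]["img"]]);
for n in cs: save(cs[n],n+"0")
Z=dict(melter=0,column=125,handle=125,cradle=100,lever_axis=65,lever_tip=65,low_mark=45,plate=0,gherkins=0,glass=0,matches=0,pepper_mill=0,scraper=0,pan=0,hood=0)
for q,z in Z.items():
    for n,c in cs.items():
        for r in ctrl.landmark_of(q,c)[:3]: print(q,n,np.round(r["point"]),round(r["score"],2),atz(c,r["point"],z).round()[:2])
for n,c in cs.items(): print(n,(-np.array(c["R"]).T@c["t"]).round())
print(ctrl.sense())
E
```

```text
pics
melter top [285. 146.] 0.7 [805. -11.]
melter top [282. 154.] 0.59 [773.  -3.]
melter side [354. 235.] 0.6 [767.   5.]
column top [284. 144.] 0.66 [770.  -4.]
column side [360. 205.] 0.66 [772.   3.]
handle top [275. 238.] 0.89 [464.  16.]
handle side [337. 266.] 0.72 [ 600. -234.]
handle side [265. 216.] 0.68 [470.  34.]
cradle side [310. 220.] 0.63 [608.   2.]
lever_axis top [278. 229.] 0.65 [499.   9.]
lever_axis top [264. 241.] 0.38 [460.  52.]
lever_axis side [273. 234.] 0.59 [489.   9.]
lever_tip top [282. 243.] 0.65 [454.  -7.]
lever_tip side [261. 239.] 0.75 [447.  -3.]
low_mark top [264. 240.] 0.66 [463.  51.]
low_mark side [271. 235.] 0.71 [488.  30.]
low_mark side [260. 229.] 0.56 [463.  71.]
plate top [221. 293.] 0.94 [290. 195.]
plate top [336. 246.] 0.91 [ 456. -190.]
plate top [319. 184.] 0.55 [ 671. -134.]
plate side [338. 267.] 0.84 [ 659. -123.]
plate side [204. 226.] 0.69 [299. 192.]
plate side [279. 294.] 0.6 [ 455. -178.]
gherkins top [243. 181.] 0.77 [674. 131.]
gherkins side [232. 166.] 0.4 [469. 534.]
glass top [174. 246.] 0.54 [442. 357.]
glass side [231
[... 471 characters left out ...]
, 'joints': array([-1.46139289e+00,  3.12892684e-01,  1.49771641e+00,  5.66407597e-06,
        1.33097489e+00, -2.23396523e-01]), 'dq': array([-8.03137864e-05,  1.42066112e-03,  2.08026123e-03,  1.02425347e-03,
       -1.49563889e-03, -5.98497667e-04]), 'tau': array([ 1.99289270e-04, -4.12163901e+01, -2.59899294e+01, -1.85794843e-04,
        5.21183520e-04, -1.77700645e-05]), 'eef_pos': array([ 171.50484454, -496.20297044,  231.29173678]), 'ee_rot': array([4.48537963e-06, 9.86187550e-01, 1.65632473e-01, 2.49953529e-06]), 'force': array([ 0.55526842, -0.52540303, -0.43119602]), 'wrist_torque': array([-0.01774822, -0.05213735,  0.00658042]), 'grip_force': 0.0, 'grip_width': 0.9984954096412191}
```

View pics/top0.png

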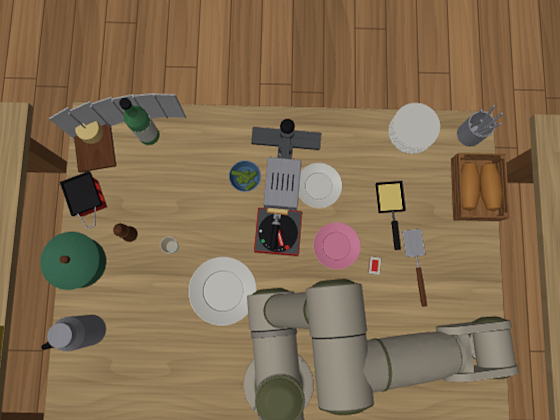

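View pics/side0.png

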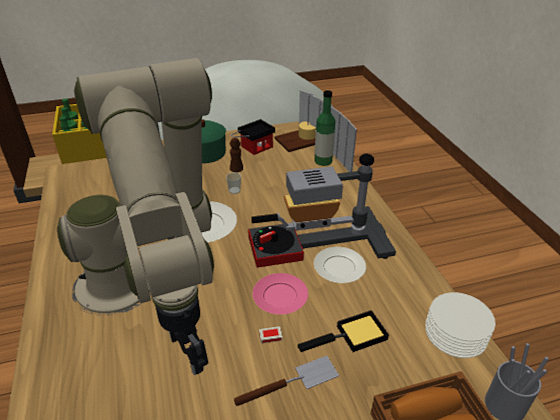

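The top view shows the small white plate at (319,184), right of the melter. It could be confused with the large white plate at (222,292), the pink plate at (336,246) and the white stack at (414,128). By the description, the plate is the one at (319,184). I'll check it close up and refine the geometry.

```bash
python3 - <<'E'
from h import *
cs={n:ctrl.capture(n) for n in("top","side")}
rows=[]
import itertools
for q in ("column","handle","lever_axis","lever_tip","low_mark","hood","gherkins"):
    a=[ctrl.landmark_of(q,cs[n]) for n in("top","side")]
    for r,s in itertools.product(a[0][:2],a[1][:2]): print(q,np.round(r["point"],1),np.round(s["point"],1),tri([(cs["top"],r["point"]),(cs["side"],s["point"])]).round())
# plate ellipse from white mask
for n,(u,v) in dict(top=(319,184),side=(338,266)).items():
    hsv=cv2.cvtColor(cs[n]["img"],cv2.COLOR_RGB2HSV); m=((hsv[...,1]<35)&(hsv[...,2]>150)).astype(np.uint8)
    k,l,st,ce=cv2.connectedComponentsWithStats(m)
    j=l[v,u]; 
    ct=max(cv2.findContours((l==j).astype(np.uint8),0,1)[0],key=cv2.contourArea)
    e=cv2.fitEllipse(cv2.convexHull(ct)); print(n,j,st[j],e,atz(cs[n],e[0],15).round(1))
    for b in ctrl.boxes_of("plate",cs[n]): print(np.round(b["extent"]),round(b["score"],2))
t=cv2.resize(cs["top"]["img"][100:270,225:385],None,fx=2.5,fy=3.5*2.5/3.5,interpolation=3)
s=cv2.resize(cs["side"]["img"][145:315,230:390],None,fx=2.5,fy=2.5,interpolation=3)
cv2.imwrite("pics/crop1.png",np.hstack([t,s])[:,:,::-1])
E
```

```text
column [286.1 144.6] [361.4 207.3] [770. -13. 127.]
handle [275.6 238. ] [263.9 217.8] [462.  15. 132.]
lever_axis [278.  230.5] [273.2 235.4] [492.   8.  62.]
lever_tip [281.2 245.3] [262.5 238.7] [449.  -4.  68.]
low_mark [261.3 242.1] [258.3 229.5] [456.  62.  51.]
top 28 [ 299  163   43   45 1542] ((319.1709899902344, 184.9249267578125), (44.22719955444336, 45.21661376953125), 3.9480693340301514) [ 662.8 -131.7   15. ]
[190. 258.  67.  67.] 0.83
[311. 223.  51.  46.] 0.76
[297. 161.  43.  50.] 0.73
[264. 129.  39.  78.] 0.57
side 39 [ 314  247   52   36 1407] ((339.4782409667969, 264.34747314453125), (35.0732536315918, 51.373992919921875), 97.80001068115234) [ 660.8 -126.6   15. ]
[312. 246.  54.  34.] 0.95
[201. 200.  32.  40.] 0.87
[283. 167.  89.  36.] 0.64
[248. 154. 149. 114.] 0.52
```

View pics/crop1.png

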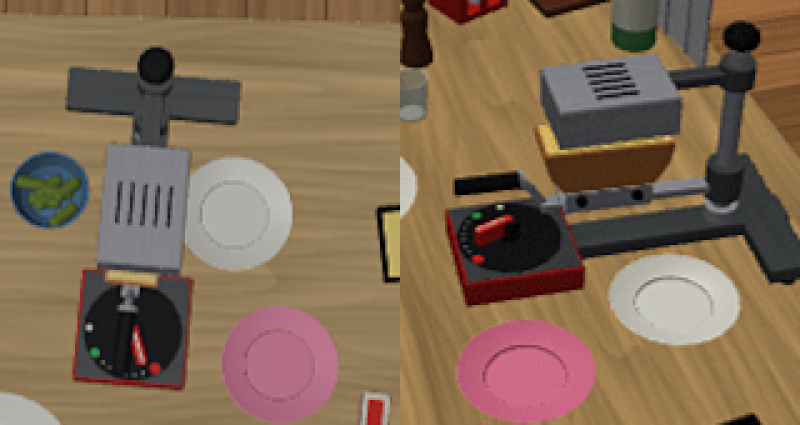

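Crop (2.5x): the small plain white plate is right beside the hood, with the pink plate in front of it. The handle points at the robot, the red lever points slightly right of the robot, and the green dot is on the left of the dial. Estimates are column (770,-10), melter yaw −0.063, plate (662,-129) and a needed swing of about +0.90 rad. Next I move to the left of the handle.

Request:
send_rows(
  targets=[
    [1,0.023,-0.0225,0,0,0,0],
    [1,0.023,-0.0225,0,0,0,0],
    [1,0.023,-0.0225,0,0,0,0],
    [1,0.023,-0.0225,0,0,0,0],
    [1,0.023,-0.0225,0,0,0,0],
    [1,0.023,-0.0225,0,0,0,0],
    [1,0.023,-0.0225,0,0,0,0],
    [1,0.023,-0.0225,0,0,0,0],
    [1,0.023,-0.0225,0,0,0,0],
    [1,0.023,-0.0225,0,0,0,0],
  ],
  squeeze=40,
)

```text
time_s: 3.75
eef_pos: [315.7, -207.5, 231.4]
ee_rot: [0.0, 0.986, 0.166, 0.0]
force: [0.5, 0.1, 0.3]
grip_width: 0.003
grip_force: 0.0
```

Request:
send_rows(
  targets=[
    [1,0.023,-0.0225,0,0,0,0],
    [1,0.023,-0.0225,0,0,0,0],
    [1,0.023,-0.0225,0,0,0,0],
    [1,0.023,-0.0225,0,0,0,0],
    [1,0.023,-0.0225,0,0,0,0],
    [1,0.023,-0.0225,0,0,0,0],
    [1,0.023,-0.0225,0,0,0,0],
    [1,0.023,-0.0225,0,0,0,0],
    [1,0.023,-0.0225,0,0,0,0],
    [1,0.023,-0.0225,0,0,0,0],
  ],
)

```text
time_s: 5.0
eef_pos: [459.7, 80.4, 231.4]
ee_rot: [0.0, 0.986, 0.166, 0.0]
force: [-0.1, -0.5, -1.1]
grip_width: -0.004
grip_force: 0.0
```

Request:
send_rows(
  targets=[
    [1,0,0,0,0,0,0.099],
    [1,0,0,0,0,0,0.099],
    [1,0,0,0,0,0,0.099],
    [1,0,0,0,0,0,0.099],
    [1,0,0,0,0,0,0],
    [1,0,0,0,0,0,0],
    [1,0,0,0,0,0,0],
    [1,0,0,0,0,0,0],
    [1,0,0,0,0,0,0],
    [1,0,0,0,0,0,0],
  ],
)

```text
time_s: 6.25
eef_pos: [459.3, 79.4, 231.3]
ee_rot: [-0.0, 1.0, -0.032, 0.0]
force: [0.4, -0.4, 0.4]
grip_width: 0.0
grip_force: 0.0
```

```bash
python3 - <<'E'
from h import *
s=ctrl.sense(); print(s["eef_pos"],s["ee_rot"],s["grip_width"],s["force"],s["time_s"])
c=ctrl.capture("wrist"); save(c,"w1"); print((-np.array(c["R"]).T@c["t"]).round())
for q,z in dict(handle=125,column=125,lever_axis=65,lever_tip=65,low_mark=45).items():
    for r in ctrl.landmark_of(q,c)[:2]: print(q,np.round(r["point"]),round(r["score"],2),atz(c,r["point"],z).round()[:2])
E
```

```text
[459.27231583  79.38034162 231.29794052] [-2.93157881e-05  9.99501829e-01 -3.15609261e-02  2.29011239e-05] 0.00043726913798718115 [ 0.38856066 -0.38564826  0.39820265] 6.25
[538.  74. 374.]
handle [348. 193.] 0.71 [468.  21.]
lever_axis [345. 151.] 0.98 [492.  12.]
lever_axis [352. 194.] 0.57 [450.   5.]
lever_tip [359. 199.] 0.63 [444.  -2.]
low_mark [294. 184.] 0.95 [459.  60.]
low_mark [348. 192.] 0.32 [446.   4.]
```

View pics/w1.png

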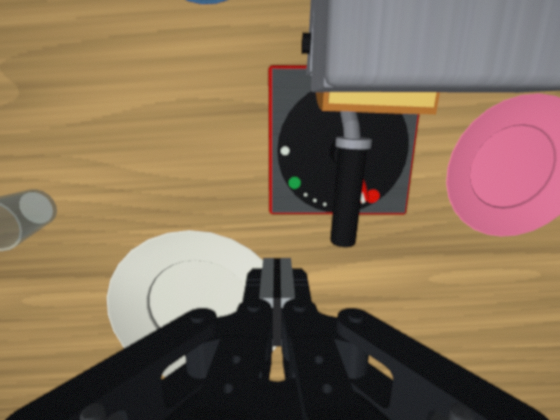

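The wrist view shows the handle from (350,145) to (343,243), the hood close by, and the green dot at (294,183). I'll turn the tool so the camera side stays away from the hood, then go down beside the handle.

Request:
send_rows(
  targets=[
    [1,0,0,0,0,0,-0.157],
    [1,0,0,0,0,0,-0.157],
    [1,0,0,0,0,0,-0.157],
    [1,0,0,0,0,0,-0.157],
    [1,0,0,0,0,0,-0.157],
    [1,0,0,0,0,0,-0.157],
    [1,0,0,0,0,0,-0.157],
    [1,0,0,0,0,0,-0.157],
    [1,0,0,0,0,0,-0.157],
    [1,0,0,0,0,0,-0.157],
  ],
)

```text
time_s: 7.8
eef_pos: [459.3, 79.4, 231.3]
ee_rot: [0.0, 0.728, 0.686, 0.0]
force: [-0.3, 0.5, 0.2]
grip_width: 0.0
grip_force: 0.0
```

Request:
send_rows(
  targets=[
    [1,0,0,0.015,0,0,0],
    [1,0,0,0.015,0,0,0],
    [1,0,0,0.015,0,0,0],
    [1,0,0,0.015,0,0,0],
    [1,0,0,0.015,0,0,0],
    [1,0,0,0.015,0,0,0],
    [1,0,0,0.015,0,0,0],
    [1,0,0,0.015,0,0,0],
    [1,0,0,0,0,0,0],
    [1,0,0,0,0,0,0],
  ],
)

```text
time_s: 9.05
eef_pos: [459.6, 79.4, 111.9]
ee_rot: [0.0, 0.729, 0.684, 0.0]
force: [0.6, -0.7, 0.1]
grip_width: 0.0
grip_force: 0.0
```

Request:
send_rows(
  targets=[
    [1,-0.004,0,0,0,0,0],
    [1,-0.004,0,0,0,0,0],
    [1,-0.004,0,0,0,0,0],
    [1,-0.004,0,0,0,0,0],
    [1,-0.004,0,0,0,0,0],
    [1,-0.004,0,0,0,0,0],
    [1,-0.003,0,0,0,0,0],
    [1,-0.003,0,0,0,0,0],
    [1,-0.002,0,0,0,0,0],
    [1,0,0,0,0,0,0],
  ],
)

```text
time_s: 10.3
eef_pos: [457.2, 47.4, 111.3]
ee_rot: [0.0, 0.729, 0.684, 0.0]
force: [0.4, -0.2, -0.6]
grip_width: -0.0
grip_force: 0.0
```

```bash
python3 - <<'E'
from h import *
s=ctrl.sense(); print(s["eef_pos"],s["joints"],s["force"],s["time_s"])
t=ctrl.capture("top");c=ctrl.capture("side"); 
for n in("handle",):
  for k in(t,c): print([(np.round(r["point"]),round(r["score"],2)) for r in ctrl.landmark_of(n,k)[:3]])
a=cv2.resize(t["img"][190:290,230:330],None,fx=4,fy=4,interpolation=3);b=cv2.resize(c["img"][170:270,220:320],None,fx=4,fy=4,interpolation=3)
cv2.imwrite("pics/c2.png",np.hstack([a,b])[:,:,::-1])
E
```

```text
[457.22704748  47.35091456 111.31769471] [-1.52608345e-01  3.12783015e-01  1.84389546e+00  3.16642462e-05
  9.84837054e-01 -8.84425643e-02] [ 0.41718665 -0.19984043 -0.61449897] 10.3
[]
[(array([265., 215.]), 0.63)]
```

View pics/c2.png

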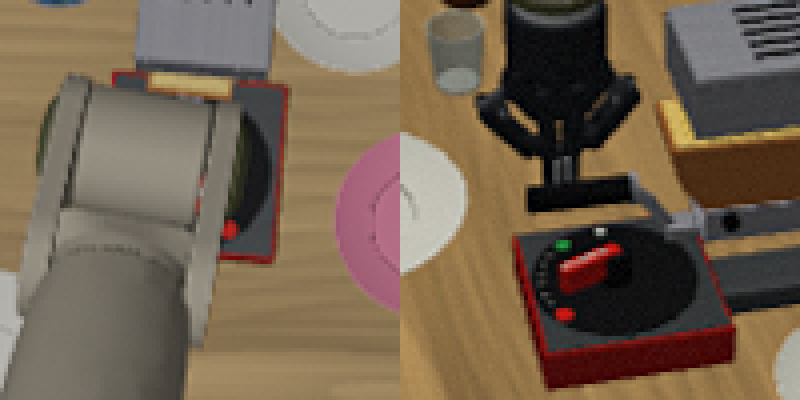

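Finger clearance to the handle is about 8 mm and nothing else is near. Next I swing it in an arc about the column.

Request:
send_rows(
  targets=[
    [1,-0.0031,-0.0002,0,0,0,-0.01],
    [1,-0.0031,-0.0002,0,0,0,-0.01],
    [1,-0.0031,-0.0002,0,0,0,-0.01],
    [1,-0.0047,-0.0003,0,0,0,-0.015],
    [1,-0.0063,-0.0004,0,0,0,-0.02],
    [1,-0.0078,-0.0005,0,0,0,-0.025],
    [1,-0.0094,-0.0005,0,0,0,-0.03],
    [1,-0.0094,-0.0005,0,0,0,-0.03],
    [1,-0.0094,-0.0005,0,0,0,-0.03],
    [1,-0.0094,-0.0005,0,0,0,-0.03],
  ],
)

```text
time_s: 11.75
eef_pos: [455.2, -18.8, 111.3]
ee_rot: [-0.0, 0.653, 0.757, -0.0]
force: [-0.6, 1.7, -0.1]
grip_width: 0.001
grip_force: 0.6
```

```bash
python3 - <<'E'
from h import *
s=ctrl.sense(); p=s["eef_pos"];q=s["ee_rot"];print(p,s["joints"],s["force"],s["time_s"])
psi=2*np.arctan2(q[2],q[1]); v=p[:2]-[770,-10]; print(psi-1.508,"R",np.hypot(*v),"dir",np.arctan2(-v[1],-v[0]))
t=ctrl.capture("top");c=ctrl.capture("side");
for n,z in (("handle",125),("cradle",100)):
  for k in(t,c): print(n,[(np.round(r["point"]),round(r["score"],2),atz(k,r["point"],z).round()) for r in ctrl.landmark_of(n,k)[:2]])
a=cv2.resize(t["img"][120:290,220:380],None,fx=2.5,fy=2.5,interpolation=3);b=cv2.resize(c["img"][150:320,220:380],None,fx=2.5,fy=2.5,interpolation=3)
cv2.imwrite("pics/c3.png",np.hstack([a,b])[:,:,::-1])
E
```

```text
[455.15101263 -18.84091143 111.26023667] [-2.99497655e-01  3.04953003e-01  1.85528999e+00 -6.75198475e-05
  9.81629272e-01 -4.46979347e-01] [-0.63096631  1.72052687 -0.12456531] 11.75
0.2103155462354751 R 314.9730886286359 dir 0.02807247050604928
handle []
handle [(array([271., 230.]), 0.64, array([471., -36., 125.]))]
cradle [(array([293., 197.]), 0.75, array([602., -40., 100.])), (array([418., 268.]), 0.47, array([ 380., -441.,  100.]))]
cradle [(array([315., 227.]), 0.81, array([612., -33., 100.])), (array([270., 336.]), 0.54, array([ 369., -391.,  100.]))]
```

View pics/c3.png

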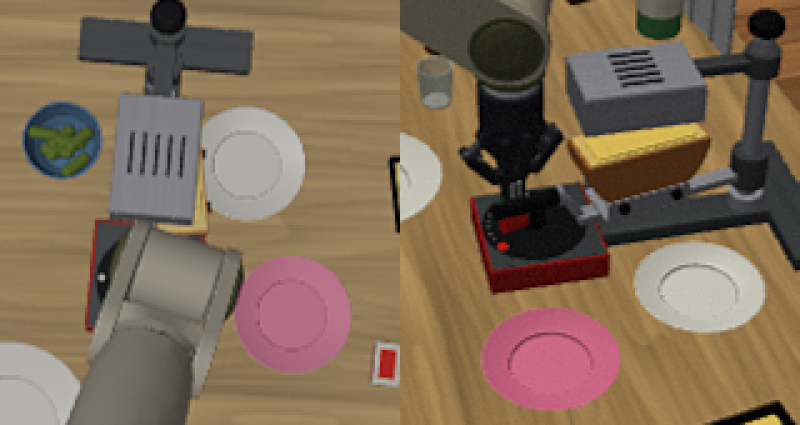

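The handle and cheese swing as intended, about 0.16 rad so far. I'll continue.

Request:
send_rows(
  targets=[
    [1,-0.0078,-0.0005,0,0,0,-0.025],
    [1,-0.0094,-0.0005,0,0,0,-0.03],
    [1,-0.0094,-0.0005,0,0,0,-0.03],
    [1,-0.0094,-0.0005,0,0,0,-0.03],
    [1,-0.0094,-0.0005,0,0,0,-0.03],
    [1,-0.0094,-0.0005,0,0,0,-0.03],
    [1,-0.0094,-0.0005,0,0,0,-0.03],
    [1,-0.0094,-0.0005,0,0,0,-0.03],
    [1,-0.0094,-0.0005,0,0,0,-0.03],
    [1,-0.0094,-0.0005,0,0,0,-0.03],
  ],
)

```text
time_s: 13.3
eef_pos: [475.7, -107.9, 111.2]
ee_rot: [-0.0, 0.535, 0.845, -0.0]
force: [-1.9, 0.3, 0.4]
grip_width: -0.006
grip_force: 0.6
```

Request:
send_rows(
  targets=[
    [1,-0.0094,-0.0005,0,0,0,-0.03],
    [1,-0.0094,-0.0005,0,0,0,-0.03],
    [1,-0.0094,-0.0005,0,0,0,-0.03],
    [1,-0.0094,-0.0005,0,0,0,-0.03],
    [1,-0.0094,-0.0005,0,0,0,-0.03],
    [1,-0.0094,-0.0005,0,0,0,-0.03],
    [1,-0.0094,-0.0005,0,0,0,-0.03],
    [1,-0.0094,-0.0005,0,0,0,-0.03],
    [1,-0.0078,-0.0005,0,0,0,-0.025],
    [1,-0.0047,-0.0003,0,0,0,-0.015],
  ],
)

```text
time_s: 14.55
eef_pos: [518.8, -184.5, 111.2]
ee_rot: [-0.0, 0.412, 0.911, 0.0]
force: [-1.1, -0.3, 0.2]
grip_width: -0.004
grip_force: 0.6
```

```bash
cat > st.py <<'E'
from h import *
import sys
s=ctrl.sense(); p=s["eef_pos"];q=s["ee_rot"];print(p,s["joints"],s["force"],s["time_s"])
psi=2*np.arctan2(q[2],q[1]); v=p[:2]-[770,-10]; print(psi-1.508,"R",np.hypot(*v),"dir",np.arctan2(-v[1],-v[0]))
t=ctrl.capture("top");c=ctrl.capture("side");
for n,z in (("handle",125),("cradle",100)):
  for k in(t,c): print(n,[(np.round(r["point"]),round(r["score"],2),atz(k,r["point"],z).round()) for r in ctrl.landmark_of(n,k)[:2]])
a=cv2.resize(t["img"][120:290,220:380],None,fx=2.5,fy=2.5,interpolation=3);b=cv2.resize(c["img"][150:320,220:380],None,fx=2.5,fy=2.5,interpolation=3)
cv2.imwrite("pics/%s.png"%sys.argv[1],np.hstack([a,b])[:,:,::-1])
E
python3 st.py c4
```

```text
[ 518.83003834 -184.49566277  111.17008899] [-5.54446019e-01  4.89640700e-01  1.57318859e+00 -3.14921872e-05
  1.07916820e+00 -1.27621453e+00] [-1.14398183 -0.30014042  0.17116038] 14.55
0.7845797106157959 R 305.83506333552947 dir 0.6071812420576292
handle []
handle [(array([261., 240.]), 0.74, array([431., -73., 125.])), (array([311., 262.]), 0.63, array([ 539., -199.,  125.]))]
cradle [(array([318., 188.]), 0.59, array([ 634., -122.,  100.]))]
cradle [(array([334., 243.]), 0.6, array([ 640., -117.,  100.]))]
```

View pics/c4.png

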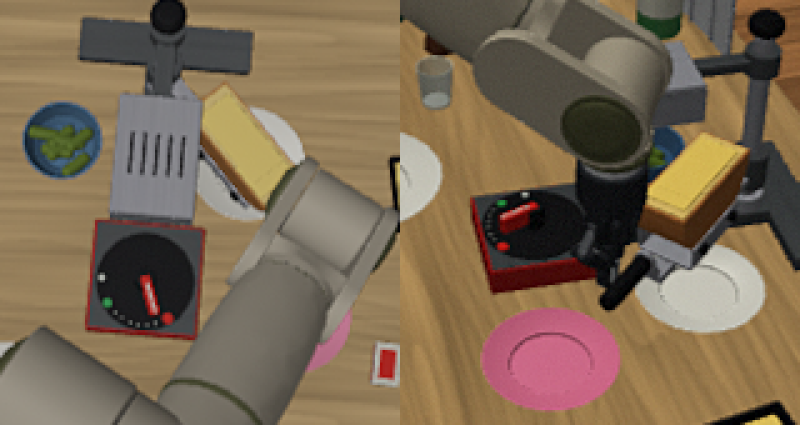

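The cheese is nearly over the plate (direction about 0.69 of 0.83 rad). I'll finish slowly, easing the finger outward for clearance.

Request:
send_rows(
  targets=[
    [1,-0.003,-0.002,0,0,0,-0.01],
    [1,-0.005,-0.002,0,0,0,-0.015],
    [1,-0.005,-0.002,0,0,0,-0.015],
    [1,-0.005,-0.002,0,0,0,-0.015],
    [1,-0.005,-0.002,0,0,0,-0.015],
    [1,-0.005,-0.002,0,0,0,-0.015],
    [1,-0.005,-0.002,0,0,0,-0.015],
    [1,-0.003,-0.001,0,0,0,-0.01],
    [1,0,0,0,0,0,0],
    [1,0,0,0,0,0,0],
  ],
)

```text
time_s: 16.1
eef_pos: [533.0, -220.7, 111.4]
ee_rot: [0.0, 0.362, 0.932, -0.0]
force: [-0.2, -0.4, 0.0]
grip_width: -0.0
grip_force: 0.0
```

```bash
python3 st.py c5
```

```text
[ 532.96207766 -220.70927047  111.37067476] [-5.95573193e-01  5.40414766e-01  1.48910909e+00 -1.14731977e-04
  1.11180000e+00 -1.42647667e+00] [-0.16842057 -0.40593964  0.04036627] 16.1
0.8937506236713908 R 317.1519719197667 dir 0.726663303026345
handle []
handle [(array([324., 264.]), 0.85, array([ 568., -218.,  125.]))]
cradle [(array([323., 182.]), 0.64, array([ 653., -136.,  100.])), (array([128., 231.]), 0.64, array([480., 488., 100.]))]
cradle [(array([341., 242.]), 0.89, array([ 660., -122.,  100.]))]
```

View pics/c5.png

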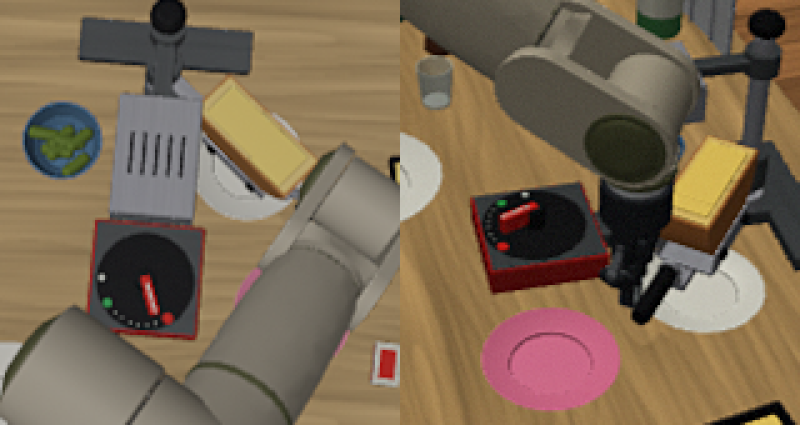

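```bash
cat > ch.py <<'E'
from h import *
t=ctrl.capture("top"); hsv=cv2.cvtColor(t["img"],cv2.COLOR_RGB2HSV)
m=cv2.inRange(hsv,(20,90,150),(32,255,255)); m[:150]=0;m[206:]=0;m[:,:295]=0;m[:,352:]=0
ct=max(cv2.findContours(m,0,1)[0],key=cv2.contourArea); print(cv2.contourArea(ct))
b=cv2.boxPoints(cv2.minAreaRect(ct)); w=np.array([atz(t,x,182)[:2] for x in b]); print(w.round()); c=w.mean(0)
e=[w[1]-w[0],w[2]-w[1]]; print([np.hypot(*k).round() for k in e]); L=max(e,key=lambda k:np.hypot(*k)); 
v=c-[770,-10]; print("centre",c,"dir",np.arctan2(-v[1],-v[0]),np.hypot(*v),"edge",np.arctan(L[1]/L[0]))
E
python3 ch.py
```

```text
845.5
[[ 693.  -52.]
 [ 736.  -93.]
 [ 629. -199.]
 [ 587. -159.]]
[np.float64(59.0), np.float64(151.0)]
centre [ 661.16433528 -125.76556436] dir 0.8162426154609702 158.89262979984417 edge 0.783434492068186
```

Cheese centre comes out at about (661,-126), against the plate at (662,-129), so it is well within tolerance. Now I back the finger off the handle and rise, then check wrist clearance to the hood for the lever move.

Request:
send_rows(
  targets=[
    [1,0.004,0,0,0,0,0],
    [1,0.008,-0.002,0,0,0,0],
    [1,0.012,-0.003,0,0,0,0],
    [1,0.012,-0.003,0,0,0,0],
    [1,0.012,0,0,0,0,0],
    [1,0.012,0,-0.01,0,0,0],
    [1,0.01,0,-0.02,0,0,0],
    [1,0,0,-0.02,0,0,0],
    [1,0,0,-0.02,0,0,0],
    [1,0,0,0,0,0,0],
  ],
)

```text
time_s: 17.7
eef_pos: [476.3, -179.4, 182.9]
ee_rot: [0.002, 0.361, 0.932, -0.0]
force: [0.3, 0.4, -0.1]
grip_width: -0.002
grip_force: 0.0
```

```bash
python3 ch.py; python3 - <<'E'
from h import *
s=ctrl.sense(); p=s["eef_pos"];q=s["ee_rot"];print(p,"psi",2*np.arctan2(q[2],q[1]),s["force"],s["time_s"])
t=ctrl.capture("top"); c=ctrl.capture("side")
for z in(280,320,370,420): print(z,atz(t,(255,209),z).round())
for q,z in dict(lever_axis=65,lever_tip=65,low_mark=45).items():
  for k in(t,c): print(q,[(np.round(r["point"],1),round(r["score"],2),atz(k,r["point"],z).round()) for r in ctrl.landmark_of(q,k)[:2]])
# red lever & green dot in top
hsv=cv2.cvtColor(t["img"],cv2.COLOR_RGB2HSV); 
m=cv2.inRange(hsv,(0,150,110),(8,255,255))|cv2.inRange(hsv,(172,150,110),(180,255,255)); k,l,st,ce=cv2.connectedComponentsWithStats(m[215:250,258:300])
for i in range(1,k):
  if st[i,4]>5: print(st[i],ce[i]+[258,215],atz(t,ce[i]+[258,215],77).round())
E
```

```text
850.5
[[ 693.  -52.]
 [ 736.  -93.]
 [ 629. -199.]
 [ 587. -159.]]
[np.float64(59.0), np.float64(151.0)]
centre [ 661.16433528 -125.76556436] dir 0.8162426154609702 158.89262979984417 edge 0.783434492068186
[ 475.83754097 -179.21499584  181.67333726] psi 2.401978569641098 [-0.41225021  0.71451304  0.24188623] 17.75
280 [527.  77. 280.]
320 [520.  76. 320.]
370 [511.  74. 370.]
420 [502.  73. 420.]
lever_axis [(array([280.4, 231.6]), 0.76, array([491.,  -0.,  65.])), (array([283.8, 243.2]), 0.3, array([453., -12.,  65.]))]
lever_axis [(array([271.3, 236.2]), 0.66, array([482.,   3.,  65.]))]
lever_tip [(array([280.2, 244.6]), 0.62, array([448.,  -1.,  65.]))]
lever_tip [(array([259.6, 238.7]), 0.61, array([444.,   1.,  65.]))]
low_mark [(array([265.2, 238. ]), 0.56, array([471.,  49.,  45.]))]
low_mark [(array([258.1, 227.6]), 0.89, array([458.,  78.,  45.])), (array([336. , 265.4]), 0.39, array([ 635., -156.,   45.]))]
[18 15  7 16 41] [278.85365854 236.58536585] [473.   5.  77.]
[41 22  1  7  7] [299. 240.] [463. -61.  77.]
[27 30  4  5 16] [286.5 247. ] [440. -21.  77.]
```

The swung cheese hasn't moved. I'll plan the lever path with the tool leaned 0.2 rad back from the hood.

```bash
cat > plan.py <<'E'
from h import *
from scipy.spatial.transform import Rotation as Ro
A=np.array([491.,9.])
def pose(phi,d,z,tilt=.2,r=36):
    f=phi-.063; u=np.array([-np.sin(f),np.cos(f)]); n=np.array([-np.cos(f),-np.sin(f)])
    psi=f+np.pi/2
    B=np.array([[np.cos(psi),np.sin(psi),0],[np.sin(psi),-np.cos(psi),0],[0,0,-1]]).T
    B=np.column_stack([[np.cos(psi),np.sin(psi),0],[np.sin(psi),-np.cos(psi),0],[0,0,-1]])
    return np.array([*(A+r*u+d*n),z]),Ro.from_euler("y",-tilt)*Ro.from_matrix(B)
def rows(way):  # way: list of (pose, nrows)
    s=ctrl.sense(); p=s["eef_pos"].copy(); q=s["ee_rot"]; R=Ro.from_quat([q[1],q[2],q[3],q[0]]); out=[]
    for (P,Q),n in way:
        for i in range(n):
            k=n-i; dp=R.inv().apply(P-p)/k/1000; dr=(R.inv()*Q).as_rotvec()/k
            w=np.r_[dp.round(4),dr.round(3)]; out.append([1,*w.tolist()])
            p=p+R.apply(w[:3]*1000); R=R*Ro.from_rotvec(w[3:])
    for i in range(0,len(out),10): print(out[i:i+10])
    print("end",p,"z axis",R.as_matrix()[:,2])
E
python3 - <<'E'
from plan import *
rows([(pose(1.88,50,150),10),(pose(1.88,50,60),6),(pose(1.88,30,60),4)])
E
```

```text
[[1, 0.0094, 0.0092, 0.0031, -0.005, -0.02, -0.098], [1, 0.0085, 0.01, 0.003, -0.005, -0.02, -0.098], [1, 0.0075, 0.0108, 0.0029, -0.005, -0.02, -0.098], [1, 0.0065, 0.0115, 0.0028, -0.005, -0.02, -0.098], [1, 0.0054, 0.0121, 0.0027, -0.005, -0.02, -0.098], [1, 0.0043, 0.0125, 0.0027, -0.005, -0.021, -0.099], [1, 0.003, 0.0129, 0.0026, -0.005, -0.02, -0.098], [1, 0.0018, 0.0131, 0.0027, -0.005, -0.021, -0.099], [1, 0.0006, 0.0132, 0.0027, -0.005, -0.02, -0.098], [1, -0.0006, 0.0131, 0.0028, -0.005, -0.021, -0.099]]
[[1, 0.0029, 0.0007, 0.0147, -0.0, 0.0, 0.0], [1, 0.0029, 0.0007, 0.0147, -0.0, 0.0, 0.0], [1, 0.0029, 0.0008, 0.0147, -0.0, 0.0, 0.0], [1, 0.0029, 0.0007, 0.0147, -0.0, 0.0, 0.0], [1, 0.0029, 0.0008, 0.0147, -0.0, 0.0, 0.0], [1, 0.0029, 0.0007, 0.0147, -0.0, 0.0, 0.0], [1, -0.0, 0.005, -0.0003, -0.0, 0.0, 0.0], [1, -0.0, 0.005, -0.0002, -0.0, 0.0, 0.0], [1, -0.0001, 0.005, -0.0003, -0.0, 0.0, 0.0], [1, -0.0, 0.005, -0.0002, -0.0, 0.0, 0.0]]
end [463.37606223 -28.87782096  59.98823261] z axis [ 1.98995160e-01 -1.20837748e-04 -9.80000465e-01]
```

Request:
send_rows(
  targets=[
    [1,0.0094,0.0092,0.0031,-0.005,-0.02,-0.098],
    [1,0.0085,0.01,0.003,-0.005,-0.02,-0.098],
    [1,0.0075,0.0108,0.0029,-0.005,-0.02,-0.098],
    [1,0.0065,0.0115,0.0028,-0.005,-0.02,-0.098],
    [1,0.0054,0.0121,0.0027,-0.005,-0.02,-0.098],
    [1,0.0043,0.0125,0.0027,-0.005,-0.021,-0.099],
    [1,0.003,0.0129,0.0026,-0.005,-0.02,-0.098],
    [1,0.0018,0.0131,0.0027,-0.005,-0.021,-0.099],
    [1,0.0006,0.0132,0.0027,-0.005,-0.02,-0.098],
    [1,-0.0006,0.0131,0.0028,-0.005,-0.021,-0.099],
  ],
)

```text
time_s: 19.4
eef_pos: [468.4, -47.9, 150.1]
ee_rot: [0.1, -0.124, 0.987, -0.013]
force: [0.6, -0.3, 1.0]
grip_width: -0.002
grip_force: 0.0
```

Request:
send_rows(
  targets=[
    [1,0.0029,0.0007,0.0147,0,0,0],
    [1,0.0029,0.0007,0.0147,0,0,0],
    [1,0.0029,0.0008,0.0147,0,0,0],
    [1,0.0029,0.0007,0.0147,0,0,0],
    [1,0.0029,0.0008,0.0147,0,0,0],
    [1,0.0029,0.0007,0.0147,0,0,0],
    [1,0,0.005,-0.0003,0,0,0],
    [1,0,0.005,-0.0002,0,0,0],
    [1,0,0.005,-0.0003,0,0,0],
    [1,0,0.005,-0.0002,0,0,0],
  ],
)

```text
time_s: 20.65
eef_pos: [463.5, -28.6, 60.6]
ee_rot: [0.1, -0.122, 0.987, -0.013]
force: [-1.3, -0.2, -0.7]
grip_width: 0.001
grip_force: 0.0
```

```bash
cat > lv.py <<'E'
from h import *
import sys
s=ctrl.sense(); print(s["eef_pos"],s["joints"][5],s["force"],s["time_s"])
c=ctrl.capture("side");t=ctrl.capture("top");w=ctrl.capture("wrist")
b=cv2.resize(c["img"][180:280,220:320],None,fx=4,fy=4,interpolation=3);a=cv2.resize(t["img"][190:290,230:330],None,fx=4,fy=4,interpolation=3)
cv2.imwrite("pics/%s.png"%sys.argv[1],np.hstack([a,b])[:,:,::-1]); save(w,sys.argv[1]+"w")
for q,z in dict(lever_axis=65,lever_tip=65,low_mark=45).items():
  for n,k in(("s",c),("w",w)): print(q,n,[(np.round(r["point"],1),round(r["score"],2),atz(k,r["point"],z).round()) for r in ctrl.landmark_of(q,k)[:1]])
E
python3 lv.py l1; python3 - <<'E'
from plan import *
rows([(pose(1.88,24,60),2)]+[(pose(p,22,60),1) for p in np.linspace(1.88,.8,19)[1:]])
E
```

```text
[463.51821254 -28.62389747  60.63717966] -2.264321561274493 [-1.31189148 -0.16680586 -0.69989362] 20.65
lever_axis s [(array([273.5, 235.3]), 0.73, array([489.,   5.,  65.]))]
lever_axis w []
lever_tip s [(array([263.4, 238.8]), 0.59, array([455.,  -2.,  65.]))]
lever_tip w [(array([340.2, 263.6]), 0.9, array([445.,  -3.,  65.]))]
low_mark s [(array([260.6, 228.2]), 0.82, array([465.,  73.,  45.]))]
low_mark w [(array([440.1, 289.7]), 0.63, array([461.,  63.,  45.]))]
[[1, 0.0, 0.0031, -0.0, -0.0, 0.0, 0.0], [1, 0.0, 0.0032, -0.0001, -0.001, 0.001, 0.0], [1, 0.0012, 0.0041, -0.0004, 0.0, -0.0, 0.06], [1, 0.0013, 0.0022, -0.0003, 0.0, -0.0, 0.06], [1, 0.0012, 0.0022, -0.0004, 0.0, -0.0, 0.06], [1, 0.0012, 0.0022, -0.0002, 0.0, -0.0, 0.06], [1, 0.0012, 0.0022, -0.0003, 0.0, -0.0, 0.06], [1, 0.0013, 0.0022, -0.0002, 0.0, -0.0, 0.06], [1, 0.0012, 0.0022, -0.0002, 0.0, -0.0, 0.06], [1, 0.0013, 0.0022, -0.0002, 0.0, -0.0, 0.06]]
[[1, 0.0012, 0.0022, -0.0001, 0.0, -0.0, 0.06], [1, 0.0012, 0.0022, -0.0001, 0.0, -0.0, 0.06], [1, 0.0013, 0.0022, -0.0001, 0.0, -0.0, 0.06], [1, 0.0012, 0.0022, -0.0001, 0.0, -0.0, 0.06], [1, 0.0013, 0.0022, 0.0, 0.0, -0.0, 0.06], [1, 0.0013, 0.0022, 0.0, 0.0, -0.0, 0.06], [1, 0.0012, 0.0022, 0.0001, -0.0, -0.0, 0.06], [1, 0.0013, 0.0022, 0.0, -0.0, -0.0, 0.06], [1, 0.0012, 0.0022, 0.0001, -0.0, -0.0, 0.06], [1, 0.0013, 0.0022, 0.0002, -0.0, -0.0, 0.06]]
end [450.51683468  20.86644657  59.96317394] z axis [ 1.98340464e-01  2.21830879e-04 -9.80133160e-01]
```

View pics/l1.png

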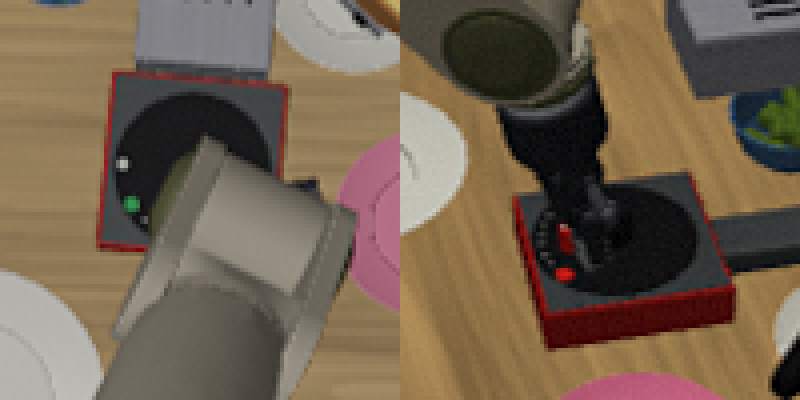

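The fingertip sits right of the lever with the wrist well clear of the hood. I'll sweep the lever.

Request:
send_rows(
  targets=[
    [1,0,0.0031,0,0,0,0],
    [1,0,0.0031,0,0,0,0],
    [1,0.0012,0.0041,-0.0004,0,0,0.06],
    [1,0.0013,0.0022,-0.0003,0,0,0.06],
    [1,0.0012,0.0022,-0.0004,0,0,0.06],
    [1,0.0012,0.0022,-0.0002,0,0,0.06],
    [1,0.0012,0.0022,-0.0003,0,0,0.06],
    [1,0.0013,0.0022,-0.0002,0,0,0.06],
    [1,0.0012,0.0022,-0.0002,0,0,0.06],
    [1,0.0013,0.0022,-0.0002,0,0,0.06],
  ],
)

```text
time_s: 22.35
eef_pos: [450.6, -3.9, 59.8]
ee_rot: [0.099, 0.117, 0.988, 0.011]
force: [-1.0, -1.4, -1.3]
grip_width: 0.001
grip_force: 0.7
```

Request:
send_rows(
  targets=[
    [1,0.0012,0.0022,-0.0001,0,0,0.06],
    [1,0.0012,0.0022,-0.0001,0,0,0.06],
    [1,0.0013,0.0022,-0.0001,0,0,0.06],
    [1,0.0012,0.0022,-0.0001,0,0,0.06],
    [1,0.0013,0.0022,0,0,0,0.06],
    [1,0.0013,0.0022,0,0,0,0.06],
    [1,0.0012,0.0022,0.0001,0,0,0.06],
    [1,0.0013,0.0022,0,0,0,0.06],
    [1,0.0012,0.0022,0.0001,0,0,0.06],
    [1,0.0013,0.0022,0.0002,0,0,0.06],
  ],
)

```text
time_s: 23.6
eef_pos: [450.0, 21.2, 59.6]
ee_rot: [0.091, 0.403, 0.91, 0.04]
force: [-1.8, -1.3, -0.9]
grip_width: -0.002
grip_force: 0.8
```

```bash
python3 lv.py l2; python3 - <<'E'
from h import *
import math
# red lever pixels in wrist and side views -> world at top face
for n in("wrist","side"):
    c=ctrl.capture(n); hsv=cv2.cvtColor(c["img"],cv2.COLOR_RGB2HSV)
    m=cv2.inRange(hsv,(0,150,90),(8,255,255))|cv2.inRange(hsv,(172,150,90),(180,255,255))
    k,l,st,ce=cv2.connectedComponentsWithStats(m)
    for i in range(1,k):
        if st[i,4]>12: 
            X=atz(c,ce[i],70); 
            if abs(X[0]-470)<90 and abs(X[1])<90: print(n,st[i],X.round())
E
```

```text
[449.97555401  21.20605698  59.56820389] -1.044221144864996 [-1.81461877 -1.29081432 -0.85806093] 23.6
lever_axis s [(array([271.1, 235.5]), 0.95, array([482.,   6.,  65.]))]
lever_axis w []
lever_tip s [(array([259. , 230.8]), 0.63, array([452.,  39.,  65.]))]
lever_tip w [(array([314.3, 254.5]), 0.77, array([453.,  42.,  65.]))]
low_mark s [(array([258.5, 227.3]), 0.73, array([460.,  80.,  45.]))]
low_mark w [(array([339.2, 217.4]), 0.96, array([461.,  60.,  45.]))]
wrist [ 135  116  333  203 8159] [416.  45.  70.]
wrist [ 299  241   40   77 1790] [460.  37.  70.]
wrist [197 286  28  24 513] [428.  -3.  70.]
side [264 229  11   7  40] [476.  19.  70.]
side [248 231  14  29  56] [415. -31.  70.]
side [259 247   5   3  13] [435. -46.  70.]
```

Request:
send_rows(
  targets=[
    [1,0.0013,0.0022,0.0002,0,0,0.06],
    [1,0.0013,0.0022,0.0002,0,0,0.06],
    [1,0.0013,0.0022,0.0002,0,0,0.06],
    [1,0.0013,0.0022,0.0002,0,0,0.06],
    [1,0,0,0,0,0,0],
    [1,0,0,0,0,0,0],
    [1,0,0,0,0,0,0],
    [1,0,0,0,0,0,0],
    [1,0,0,0,0,0,0],
    [1,0,0,0,0,0,0],
  ],
)

```text
time_s: 25.4
eef_pos: [454.5, 30.3, 59.8]
ee_rot: [0.086, 0.509, 0.855, 0.051]
force: [-0.0, -0.5, 0.1]
grip_width: 0.001
grip_force: 0.5
```

```bash
python3 lv.py l3
```

```text
[454.49035149  30.2755872   59.82698953] -0.7730675521052417 [-0.00238503 -0.52578584  0.1331017 ] 25.4
lever_axis s []
lever_axis w []
lever_tip s [(array([355.2, 239.5]), 0.63, array([725., -85.,  65.]))]
lever_tip w [(array([314.4, 253.6]), 0.9, array([463.,  49.,  65.]))]
low_mark s [(array([260.2, 227.9]), 0.71, array([464.,  75.,  45.]))]
low_mark w []
```

View pics/l3w.png

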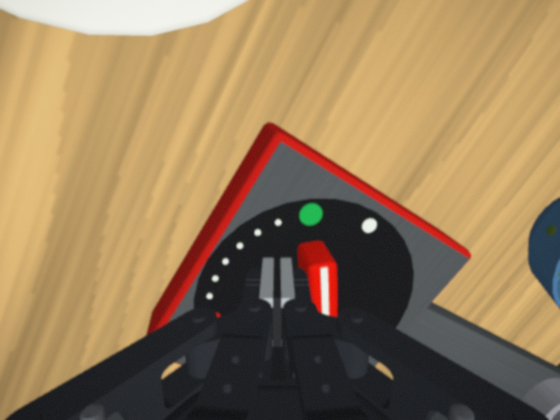

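Wrist view: the red lever has its white line from (323,268) to (327,312) and points close to the green dot at (311,214). I'll compute its angle precisely.

```bash
python3 - <<'E'
from h import *
c=ctrl.capture("wrist")
a,b=[atz(c,x,77)[:2] for x in((323,268),(327.5,312))]; g=atz(c,(311,214),45)[:2]; v=a-b; A=np.array([491,9.])
f=lambda v:np.arctan2(-v[0],v[1])+.063
print(a,b,g,"line",f(v),"via axis",f(a-A),f(b-A),"green",f(g-A))
E
```

```text
[463.19712093  49.16999864] [478.57281664  29.07884993] [460.28509751  60.62883258] line 0.7162195186198106 via axis 0.6684248351050563 0.6172145647133955 green 0.5996740796814655
```

About 0.66. I'll nudge one more step, then back off and rise.

Request:
send_rows(
  targets=[
    [1,0.0013,0.0022,0.0002,0,0,0.06],
    [1,0,0,0,0,0,0],
    [1,0,0,0,0,0,0],
    [1,0,-0.004,0,0,0,0],
    [1,0,-0.008,0,0,0,0],
    [1,0,-0.01,0,0,0,0],
    [1,0,-0.005,-0.01,0,0,0],
    [1,0,0,-0.02,0,0,0],
    [1,0,0,-0.03,0,0,0],
    [1,0,0,-0.03,0,0,0],
  ],
)

```text
time_s: 27.15
eef_pos: [413.3, 21.0, 144.6]
ee_rot: [0.085, 0.534, 0.839, 0.054]
force: [0.6, 0.0, -0.3]
grip_width: -0.001
grip_force: 0.0
```

Request:
send_rows(
  targets=[
    [1,0,0,-0.03,0,0,0],
    [1,0,0,-0.03,0,0,0],
    [1,0,-0.02,-0.02,0,0,0],
    [1,0,-0.02,0,0,0,0],
    [1,0,-0.02,0,0,0,0],
    [1,0,-0.02,0,0,0,0],
    [1,0,0,0,0,0,0],
    [1,0,0,0,0,0,0],
    [1,0,0,0,0,0,0],
    [1,0,0,0,0,0,0],
  ],
)

```text
time_s: 28.4
eef_pos: [327.1, -12.5, 207.1]
ee_rot: [0.085, 0.534, 0.84, 0.054]
force: [-0.0, 0.4, -0.7]
grip_width: -0.001
grip_force: 0.0
```

```bash
python3 ch.py; python3 lv.py l4; python3 - <<'E'
from h import *
A=np.array([491,9.]); f=lambda v:np.arctan2(-v[0],v[1])+.063
for n in("wrist","top","side"):
    c=ctrl.capture(n); hsv=cv2.cvtColor(c["img"],cv2.COLOR_RGB2HSV)
    m=cv2.inRange(hsv,(0,150,90),(8,255,255))|cv2.inRange(hsv,(172,150,90),(180,255,255))
    k,l,st,ce=cv2.connectedComponentsWithStats(m)
    for i in range(1,k):
        X=atz(c,ce[i],72)[:2]
        if st[i,4]>12 and np.hypot(*(X-A))<60: print(n,st[i],X.round(),f(X-A))
E
```

```text
848.0
[[ 693.  -52.]
 [ 736.  -93.]
 [ 629. -199.]
 [ 587. -159.]]
[np.float64(59.0), np.float64(151.0)]
centre [ 661.16433528 -125.76556436] dir 0.8162426154609702 158.89262979984417 edge 0.783434492068186
[327.05958661 -12.57956771 207.11531391] -0.9612050763974136 [ 0.08234489 -0.29840763 -0.20357904] 28.45
lever_axis s [(array([272. , 235.3]), 0.59, array([485.,   6.,  65.]))]
lever_axis w [(array([401.1, 218.3]), 0.66, array([487.,  12.,  65.]))]
lever_tip s [(array([261. , 230.7]), 0.68, array([458.,  37.,  65.]))]
lever_tip w [(array([404. , 176.8]), 0.69, array([464.,  50.,  65.]))]
low_mark s [(array([259.8, 228.1]), 0.77, array([463.,  74.,  45.]))]
low_mark w [(array([394.5, 160.3]), 0.8, array([459.,  60.,  45.]))]
wrist [393 173  26  56 913] [472.  33.] 0.7264049537324335
top [254 208  45  48 127] [449.  32.] 1.124539190753559
top [264 229  16  11  48] [482.  26.] 0.5387341872139811
top [285 245   5   5  19] [441. -21.] 2.180613876999461
side [262 226  13   9  54] [474.  27.] 0.8220615599577115
```

```bash
python3 - <<'E'
from h import *
A=np.array([491,9.]); f=lambda v:np.arctan2(-v[0],v[1])+.063
c=ctrl.capture("wrist"); hsv=cv2.cvtColor(c["img"],cv2.COLOR_RGB2HSV)
m=cv2.inRange(hsv,(0,0,150),(180,80,255)); m2=np.zeros_like(m); m2[170:235,385:425]=m[170:235,385:425]
ys,xs=np.nonzero(m2); print(len(xs),xs.min(),xs.max(),ys.min(),ys.max())
P=np.array([atz(c,(x,y),77)[:2] for x,y in zip(xs,ys)]); d=cv2.fitLine(P.astype(np.float32),cv2.DIST_HUBER,0,.01,.01).ravel()
v=d[:2]*(1 if d[1]>0 else -1); print("line",f(v),"centroid",P.mean(0),f(P.mean(0)-A))
g=cv2.inRange(hsv,(45,120,60),(85,255,255)); k,l,st,ce=cv2.connectedComponentsWithStats(g[130:190,370:420]); i=1+st[1:,4].argmax(); G=atz(c,ce[i]+[370,130],45)[:2]
print("green",G,f(G-A),"perp offset of line at green:",np.cross(v,G-d[2:]), "axis:",np.cross(v,A-d[2:]))
E
```

```text
116 409 414 180 218
line 0.5929134 centroid [476.00092049  34.29492383] 0.5982328419215761
green [460.33020904  60.37045086] 0.6012341164983139 perp offset of line at green: 0.3277167556808749 axis: -0.1701024581461752<stdin>:9: DeprecationWarning: Arrays of 2-dimensional vectors are deprecated. Use arrays of 3-dimensional vectors instead. (deprecated in NumPy 2.0)
```

The lever is at 0.595 rad, on the green mark, and the cheese is still over the plate. Handing in.

```bash
python3 -c "
from rig import ctrl; print(ctrl.finish_job())"
```

```text
the job is handed in; nothing more can be done
None
```

I've handed the job in (no verdict came back): by my last camera measurements the cheese rests about 3 mm from the middle of the white plate, the lever is at about 0.59 rad on the green mark, and the arm is clear of everything.

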